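# Lock a microscope's gliding stage with its transport pin

## Task

The gliding stage is going out for service: slide it to its parking position, take the transport pin from the accessory block and push it down through the holes of the stage's plates into the catch plate under the base, until its collar sits fully home on the top plate. Feel gently for the catch hole, never force the pin against the stage, and leave the pin upright in place; leave everything else where it is.

Things in the scene. Friction and masses are not known exactly. Their poses are not given: they have to be found in the camera images.
- stage: Fixed gliding stage: three stacked plates on rubber feet. Its base is a grey plate, 280 (x) x 240 (y) mm, 10 mm thick, upper face 32 mm above the bench. Origin: bench level under the base's centre; x points away from the robot, yaw within 0.35 rad. On the base the bright cross slide glides along y, and on that the dark top plate glides along x. Index lines on the plates' front and right borders meet when parked.
- cross: Cross slide, bright plate 250 x 210 mm, 10 mm thick, upper face 44 mm above the bench, between base and top plate. It carries the top plate. It glides only along the stage's y, from 12 mm left of parking to 45 mm right of it, with about 1.5 N of friction, and stays where left. Origin under its centre (34 mm above the bench), over the stage's origin when parked. It has a 34 mm opening 68 mm to -x, 50 mm to +y of it.
- top_hole (a point): Centre of the mouth of the 14 mm hole, in a flat steel ring, in the upper face of the dark top plate (200 x 180 mm, 10 mm thick, upper face 56 mm above the bench). The plate glides only along the stage's x on the cross slide, from 45 mm beyond parking to 12 mm nearer, about 1.5 N of friction. Its hole always agrees with the cross slide's opening in y, but in x only when parked. Axes as the stage, z up.
- knob_grip (a point): Point to grip on the knurled aluminium hand knob (upright cylinder, 20 mm diameter, 36 mm tall) on the top plate, for moving the stage by hand in x and y together. The point is on the knob's axis, 24 mm above the top plate's upper face and 12 mm below the knob's top. The knob stands 100 mm from the top plate's hole, to the stage's -y (right). Axes as the stage.
- park_hole (a point): Nominal parking point, 32 mm above the bench: centre of a 34 mm opening in the base, 68 mm to -x, 50 mm to +y of its centre, hidden by the plates. The pin's hole (14 mm) is in a 10 mm catch plate under it, top face 22 mm above the bench, set by hand: up to 7 mm off in x and in y, to be felt for. Spring plungers inside it grip the pin: 2 to 8 N to push past. Axes as the stage.
- pin_grip (a point): Centre of the transport pin's black flat-sided handle, 16 mm thick (along this frame's y: the way to grasp it), 40 mm wide (along x), 44 mm tall. Under it is a steel collar, 24 mm diameter, 6 mm thick, its underside 28 mm below this point; then a steel shank, 12 mm diameter, 48 mm long, square-ended with a 1 mm chamfer. 70 to 120 g. It starts upright in a hole of the accessory block.
- pin_tip (a point): Centre of the lower end of the transport pin's shank, 76 mm below the centre of its handle along the pin's z. With the pin home, through all three plates, it is 8 mm above the bench; standing in the block it is 7 mm above the bench.
- block: Fixed grey accessory block, 170 (x) x 62 (y) x 55 mm high, with three 15 mm holes in a row along x, 55 mm apart. The transport pin, the driver and the plug each hang in one of them by collar or head, in any order; Origin under its centre.
- driver: Stubby driver with a round black handle (26 mm diameter, 56 mm tall) standing in the accessory block; not needed. Origin where the handle meets the block's top.
- plug: Plain pin with a round steel head (25 mm diameter, 20 mm tall) standing in the accessory block; not needed. Origin under the head.
- oil: Amber bottle with a red cap, 42 mm diameter, 75 mm tall, left of the stage; not needed. Origin under its centre.
- slidebox: Blue slide box, 100 x 85 x 30 mm, left of the stage; not needed. Origin under its centre.
- petri: Clear Petri dish, 90 mm diameter, 15 mm tall, far right; not needed. Origin under its centre.
- eyepiece: Black eyepiece standing upright, 33 mm diameter, 44 mm tall, far right; not needed. Origin under its centre.
- objective: Steel objective lens standing upright, 25 mm diameter, 45 mm tall, near left; not needed. Origin under its centre.
Not all that is in view belongs to the job. What is shaped like the part that bears pin_grip but orange is not meant.

How it is judged:
On the way, in this order (a step that is already met when the one before it is completed fails the run):
1. the stage is slid to within 13 mm of its nominal parking position (horizontal distance between top_hole and park_hole below 0.013 m), for 0.1 s.
2. the pin is through all the plates, its collar within 2 mm of home (z of pin_tip in the frame of stage below 0.01 m and horizontal distance between pin_tip and park_hole below 0.013 m), for 0.2 s.
At the end, for the whole second after the job is handed in: The pin stands upright (within 7 degrees) through all the plates of the stage, its collar within 2 mm of home on the top plate, its tip and the top plate's hole both within 13 mm of the nominal parking point, the pin let go; nothing else has been moved by more than 15 mm (all of step 2 and horizontal distance between top_hole and park_hole below 0.013 m and angle between pin_tip's own z axis and vertical below 0.12 rad); the robot touches nothing.
It fails at once if the pin is pressed against the stage with more than 35 N (contact force between pin and stage above 35 N).
It fails at once if something else on the bench or in the block is moved by more than 15 mm (distance of any of driver, plug, oil, slidebox, petri, eyepiece, objective from where it was at the start of the episode above 0.015 m).
It also fails if it takes over 72 s, if anything falls off the work surface, if the arm or the gripper's body presses on something with over 40 N, if the wrist force passes 120 N, or if a joint passes its speed limit or range.

## Robot

A 7-joint arm with a two-finger parallel gripper is mounted at the origin on the work surface. World frame = base frame: x ahead of the robot, y to its left, z up, the work surface at z = 0. Lengths are in m, angles in rad, forces in N, time in s.
With the tool pointing down it reaches from about 0.425 to 0.95 m from the base axis. Payload 4.7 kg.
Tool frame: the origin (TCP) lies midway between the tips of the shut fingers; the grasp point (between the pads) lies 19 mm behind it; z points along the fingers, y is the direction in which the jaws open and shut (so a half turn about z gives the same grasp; the last joint's range is limited). The gripper opens to 85 mm and grips with 20 to 120 N. Pads are 22 mm wide; open, the fingers measure 114 mm over their backs; the gripper's body (76 mm by 85 mm) begins 54 mm behind the grasp point. The pads swing forward as they close: fully open they stand 13 mm farther back than shut.
Start: joints at [-1.336, 0.469, -0.049, 1.532, 0.024, 1.141, -0.082], TCP at [0.176, 0.652, 0.231] pointing down, gripper open.
Joint ranges: [-2.59, 2.59], [-0.33, 1.99], [-1.39, 1.29], [0.1, 2.45], [-1.04, 4.18], [0.21, 1.99], [-2.66, 2.66]. Speed limits (rad/s): [2.57, 2.57, 3.14, 3.14, 3.14, 3.14, 3.14].

## Interface

Orientations are given as [roll, pitch, yaw] about the fixed x, y, z axes, in that order (R = Rz(yaw) Ry(pitch) Rx(roll)).
In Python, from workcell import ctrl, viewer gives the robot as it stands. The module is installed in compiled form; this text tells all that it offers.
- The arm moves only by the tool jog_arm, never from a script. Its argument "rows" is a list of rows, each an object of numbers: "tx", "ty", "tz": the shift along the tool's x, y, z in units of 30 mm (1.0 is 30 mm); "ax", "ay", "az": the turn, a rotation vector about the tool's x, y, z in units of 6 degrees (1.0 is 6 degrees); "grip": the opening in per cent of the stroke, from 0 (shut) to 100 (fully open). In form: [{"tx": .., "ty": .., "tz": .., "ax": .., "ay": .., "az": .., "grip": ..}, ...]. A call has 1 to 20 rows; each row shifts and turns the commanded pose from where the row before left it, along the tool's axes as they then stand; what a row does not reach is not made up. A row lasts 1/8 s, in which the tool goes at most 62.5 mm and 10.7 degrees, less where a joint would pass 70% of its speed; a pose out of reach is approached as far as the arm can. A call is refused whole if a number of a shift passes 1 or a number of a turn 1, either way. A call with a gripper value outside its range is refused whole. The fingers move at their own pace and stop on an object; "grip_force" is the grip in N (left out, the last holds). Time passes only in rows, so rows that do not move let the fingers close. It gives the time, the measured TCP pose, the force and the opening at its end, in the units of the state.
- ctrl.get_state(): the state, without advancing time (a new reading comes with each control period).
- viewer.camera(name): name is "scene" or "side" or "wrist"; returns a dict with "frame" (480x640x3 uint8, blue, green, red), "K" (3x3 intrinsics, pixels), "k1" (the pictures are not rectified: a ray, as slopes to the right and down, at radius r is drawn at 1 + k1 r^2 times it, then the intrinsics apply), "T" (4x4, takes a point from camera to world coordinates); the wrist camera has in their place "T_tool_cam" (4x4, takes a point from camera to tool coordinates, whose origin is the TCP and whose axes are the flange's). Camera axes: x right, y down, z forward; pixel columns grow to the right and rows downward; lengths in m; the calibration is good to about 2 mm. A picture is of the moment at which its call begins: read the wrist's pose just before it. There is no depth.
- ctrl.job_done(): hands the job in, once; it reports no verdict.
The state is a dict: "time": time; "joints": joint angles; "joint_velocities": joint speeds; "joint_torque": joint torques, N m; "position": TCP position; "eef_rot": TCP orientation; "wrist_force": force on the tool from outside, world axes, zero at the start; "ft_torque": the same for the moment, N m; "width": finger opening in m.
Only numpy, scipy, OpenCV 4.12 (cv2) and the standard library are available. Lean on these libraries where they do the work, as an engineer would, in place of code of your own. Each camera call takes 0.05 s, during which the arm holds its last target.

## Working session

There is one attempt and no reset: what is moved stays moved. The work goes in short steps, Python scripts to look and compute and a tool call to move; the robot and the scene stay as the last step left them, time stands still between calls to the robot, and variables do not carry over. Pictures are saved under pics/ and viewed, and the job is handed in when it is done.

Besides the shell and the picture viewer there is one more tool, called after "Call:" by a JSON object that holds its "name" and its "arguments", one argument or row to a line. jog_arm: Moves the arm, as the interface text tells. Its arguments: {"type":"object","properties":{"rows":{"type":"array","items":{"type":"object","properties":{"tx":{"type":"number"},"ty":{"type":"number"},"tz":{"type":"number"},"ax":{"type":"number"},"ay":{"type":"number"},"az":{"type":"number"},"grip":{"type":"number"}}}},"grip_force":{"type":"number"}},"required":["rows"]}

```bash
mkdir -p pics
cat > h.py <<'E'
import numpy as np, cv2
from workcell import ctrl, viewer
from scipy.spatial.transform import Rotation as Ro
def Tt():
    s=ctrl.get_state();T=np.eye(4);T[:3,:3]=Ro.from_euler('xyz',s['eef_rot']).as_matrix();T[:3,3]=s['position'];return T
def grab(name,fn=None):
    T0=Tt();c=viewer.camera(name)
    T=c['T'] if 'T' in c and c['T'] is not None else T0@np.array(c['T_tool_cam'])
    c['Tw']=np.array(T)
    if fn: cv2.imwrite('pics/'+fn,c['frame'])
    return c
def ray(c,uv):
    K=np.array(c['K']);k=np.array([c['k1'],0,0,0,0.])
    p=cv2.undistortPoints(np.array([[uv]],float),K,k)[0,0]
    d=c['Tw'][:3,:3]@np.array([p[0],p[1],1.]);return c['Tw'][:3,3],d
def onz(c,uv,z):
    o,d=ray(c,uv);return o+d*(z-o[2])/d[2]
def proj(c,P):
    q=np.linalg.inv(c['Tw'])@np.append(P,1);x,y=q[0]/q[2],q[1]/q[2];f=1+c['k1']*(x*x+y*y)
    K=np.array(c['K']);return K[0,0]*x*f+K[0,2],K[1,1]*y*f+K[1,2]
E
python3 - <<'E'
from h import *
np.set_printoptions(precision=4,suppress=True)
print(ctrl.get_state())
for n in ['scene','side','wrist']:
    c=grab(n,n+'0.png');print(n,c['Tw'],c['K'],c['k1'])
E
```

```text
{'time': 0.0, 'joints': array([-1.3359,  0.4694, -0.0486,  1.5337,  0.0241,  1.141 , -0.0823]), 'joint_velocities': array([ 0.0015, -0.0004,  0.0012,  0.001 , -0.0002,  0.0013, -0.0012]), 'joint_torque': array([  0.0005, -51.0315,  -0.0466, -23.7707,   0.0106,   0.0078,
         0.    ]), 'position': array([0.1759, 0.6511, 0.2303]), 'eef_rot': array([-3.1397,  0.0001,  2.8778]), 'wrist_force': array([-0.6689,  0.3629,  0.7821]), 'ft_torque': array([ 0.0141, -0.0072, -0.0097]), 'width': 0.08553278122661957}
scene [[ 0.8046  0.3993 -0.4396  1.0869]
 [ 0.5937 -0.5604  0.5775 -0.7319]
 [-0.0158 -0.7256 -0.688   0.9562]
 [ 0.      0.      0.      1.    ]] [[610.0746   0.     326.6086]
 [  0.     610.0746 243.1265]
 [  0.       0.       1.    ]] 0.036686018532955444
side [[ 0.9751 -0.1343  0.1763  0.2533]
 [-0.2216 -0.5855  0.7798 -1.189 ]
 [-0.0015 -0.7995 -0.6007  0.997 ]
 [ 0.      0.      0.      1.    ]] [[598.6262   0.     316.7435]
 [  0.     598.6262 228.961 ]
 [  0.       0.       1.    ]] -0.04520917591520487
wrist [[ 0.2601  0.9216  0.2882  0.102 ]
 [ 0.9656 -0.2482 -0.0778  0.6728]
 [-0.0002  0.2986 -0.9544  0.3736]
 [ 0.      0.      0.      1.    ]] [[410.6714   0.     315.3641]
 [  0.     410.6714 237.0463]
 [  0.       0.       1.    ]] -0.07673025658504275
```

View pics/scene0.png

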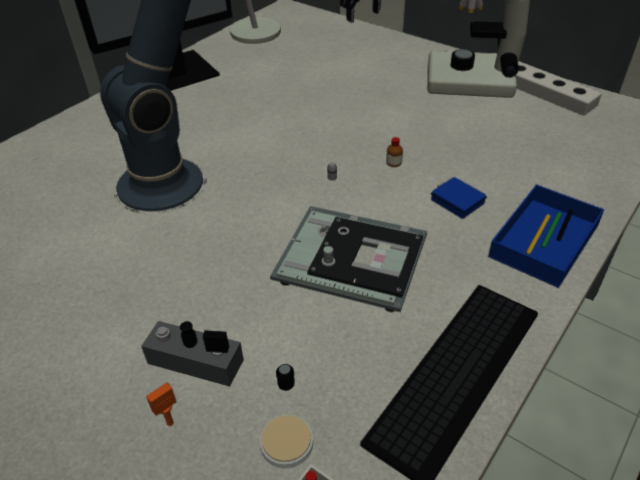

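View pics/side0.png

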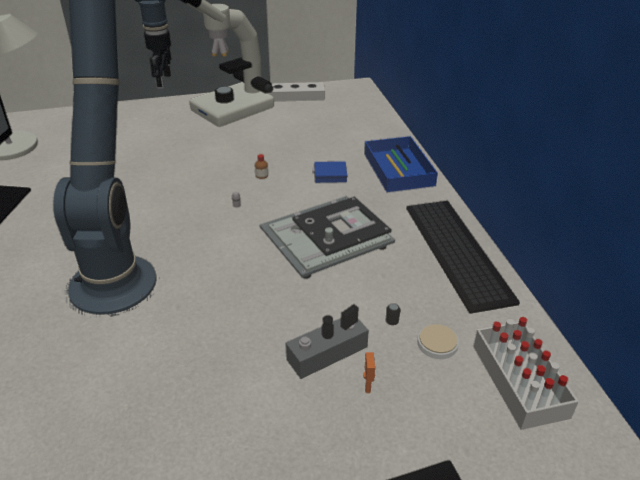

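View pics/wrist0.png

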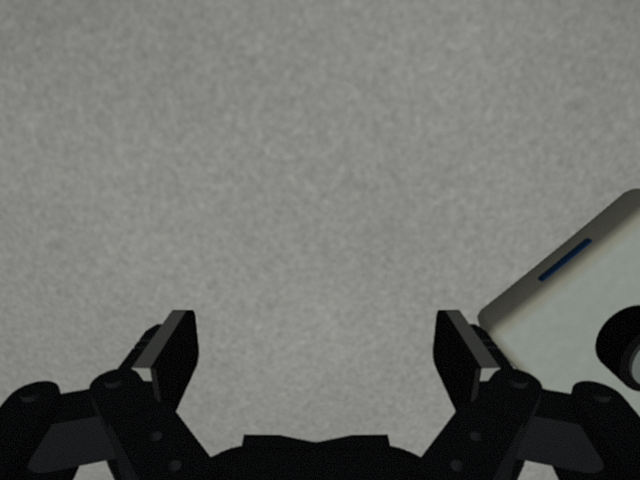

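The scene view shows the stage at about (350,256), the block at (192,350) with the black flat handle at (216,341), and the orange decoy at (162,400). I'll zoom in on the stage and block.

Run:
```python
import cv2
a=cv2.imread('pics/scene0.png');b=cv2.imread('pics/side0.png')
cv2.imwrite('pics/s1.png',cv2.resize(a[200:320,265:435],None,fx=4.5,fy=4.5,interpolation=cv2.INTER_CUBIC))
cv2.imwrite('pics/s2.png',cv2.resize(b[190:285,255:400],None,fx=5,fy=5,interpolation=cv2.INTER_CUBIC))
cv2.imwrite('pics/s3.png',cv2.resize(a[310:390,135:255],None,fx=5,fy=5,interpolation=cv2.INTER_CUBIC))
cv2.imwrite('pics/s4.png',cv2.resize(b[295:380,280:380],None,fx=5,fy=5,interpolation=cv2.INTER_CUBIC))
```

```text
(no output)
```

View pics/s1.png

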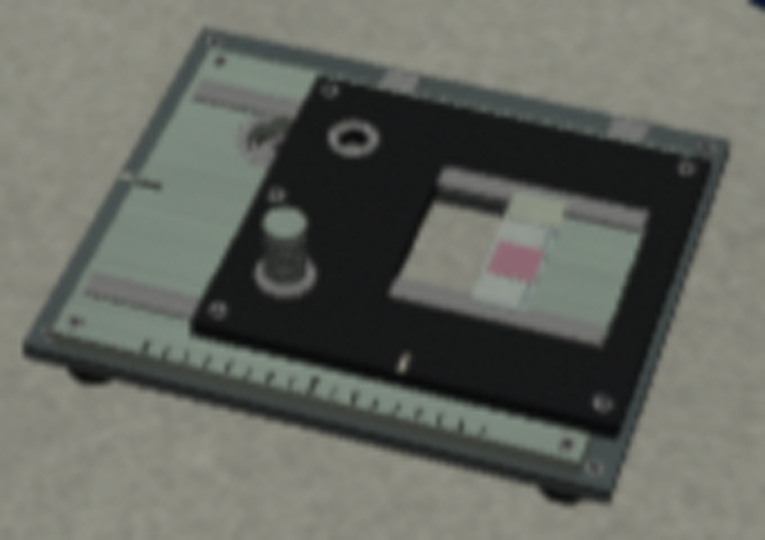

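View pics/s2.png

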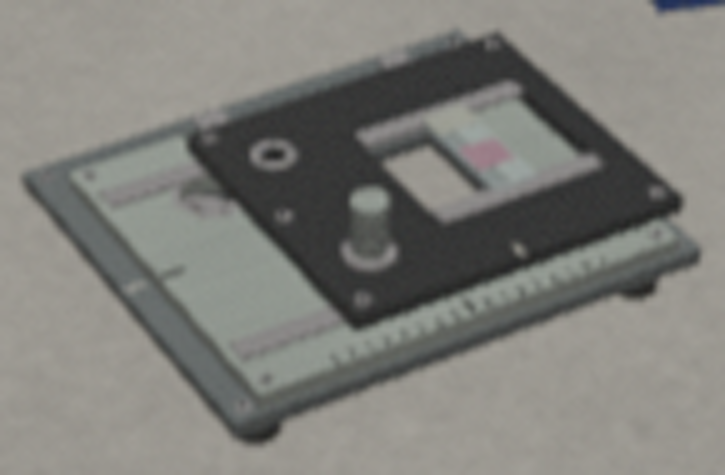

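View pics/s3.png

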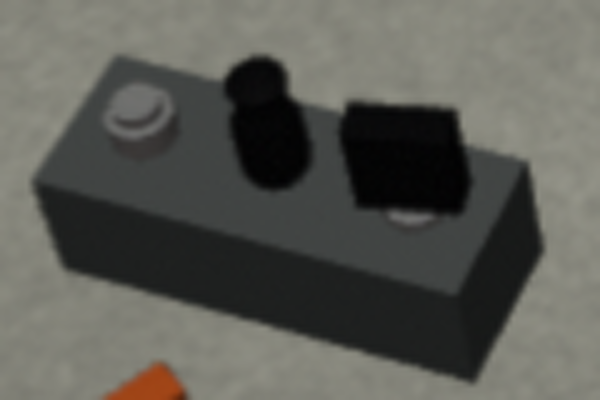

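View pics/s4.png

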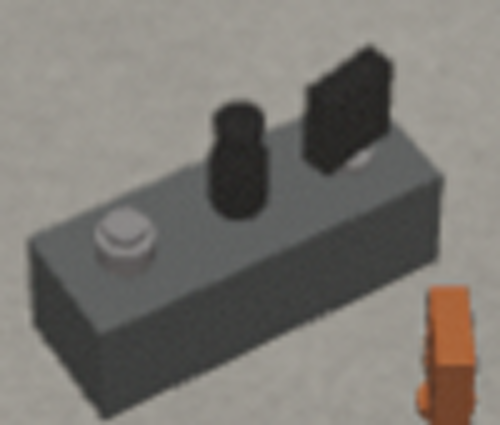

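```bash
cat > m.py <<'E'
from h import *
np.set_printoptions(precision=4,suppress=True)
A=grab('scene');B=grab('side')
def sc(u,v,x0,y0,s): return (x0+(u+.5)/s-.5,y0+(v+.5)/s-.5)
S1=lambda u,v:sc(u,v,265,200,4.5)
S2=lambda u,v:sc(u,v,255,190,5)
S3=lambda u,v:sc(u,v,135,310,5)
S4=lambda u,v:sc(u,v,280,295,5)
def p(n,c,uv,z): r=onz(c,uv,z);print(n,r[:2]);return r
E
python3 - <<'E'
from m import *
for n,q in dict(BL=(207,30),BR=(728,148),FR=(612,485),FL=(27,345)).items(): p('sc base '+n,A,S1(*q),.032)
for n,q in dict(L=(25,178),T=(460,32),R=(698,250),F=(240,424)).items(): p('sd base '+n,B,S2(*q),.032)
p('hole sc',A,S1(353,137),.056);p('hole sd',B,S2(274,154),.056)
for n,q in dict(BL=(320,78),BR=(710,160),FR=(618,427),FL=(192,327)).items(): p('sc top '+n,A,S1(*q),.056)
for n,q in dict(L=(192,140),T=(500,35),R=(680,200),F=(357,322)).items(): p('sd top '+n,B,S2(*q),.056)
p('knob top sc',A,S1(286,222),.092);p('knob sd',B,S2(370,200),.092)
p('idx base right border? ',A,S1(128,177),.032);p('idx cross',A,S1(150,184),.044)
p('idx base sd ',B,S2(135,287),.032);p('idx cross sd',B,S2(172,271),.044)
p('top idx',A,S1(404,362),.056);p('top idx sd',B,S2(519,249),.056)
p('cross idx0',A,S1(312,385),.044);p('cross idx0 sd',B,S2(470,303),.044)
for n,q in dict(a=(345,118),b=(350,102),c=(458,108),d=(470,128)).items(): pass
p('pin top sc',A,S3(406,115),.105); 
for n,q in dict(bl=(347,103),br=(457,110),fr=(466,128),fl=(342,130)).items(): p('pin top '+n,A,S3(*q),.105)
for n,q in dict(l=(307,88),t=(370,46),r=(392,62),f=(327,103)).items(): p('pin top sd '+n,B,S4(*q),.105)
p('collar? drv',A,S3(256,75),.111);p('drv sd',B,S4(240,115),.111)
p('plug',A,S3(140,108),.075);p('plug sd',B,S4(126,230),.075)
for n,q in dict(a=(118,55),b=(528,162),c=(458,295),d=(35,182)).items(): p('block '+n,A,S3(*q),.055)
for n,q in dict(l=(30,240),f=(105,333),r=(440,178)).items(): p('block sd '+n,B,S4(*q),.055)
E
```

```text
sc base BL [0.3909 0.1235]
sc base BR [0.6574 0.201 ]
sc base FR [ 0.725  -0.0197]
sc base FL [ 0.4609 -0.1048]
sd base L [0.3895 0.1149]
sd base T [0.6561 0.1995]
sd base R [ 0.7243 -0.0269]
sd base F [ 0.4621 -0.1083]
hole sc [0.5164 0.0782]
hole sd [0.5189 0.0741]
sc top BL [0.4776 0.1044]
sc top BR [0.6658 0.1643]
sc top FR [ 0.7192 -0.0083]
sc top FL [ 0.5309 -0.0688]
sd top L [0.4786 0.0964]
sd top T [0.6673 0.157 ]
sd top R [ 0.7171 -0.0132]
sd top F [ 0.529  -0.0732]
knob top sc [ 0.5475 -0.0185]
knob sd [ 0.5474 -0.0233]
idx base right border?  [0.4277 0.0115]
idx cross [0.4481 0.0042]
idx base sd  [0.431  0.0085]
idx cross sd [0.4496 0.0023]
top idx [ 0.6215 -0.0307]
top idx sd [ 0.6235 -0.0345]
cross idx0 [ 0.5896 -0.0571]
cross idx0 sd [ 0.5918 -0.057 ]
pin top sc [ 0.52   -0.3147]
pin top bl [ 0.4993 -0.323 ]
pin top br [ 0.5331 -0.3026]
pin top fr [ 0.5412 -0.3066]
pin top fl [ 0.5064 -0.3325]
pin top sd l [ 0.5003 -0.3254]
pin top sd t [ 0.5328 -0.307 ]
pin top sd r [ 0.5393 -0.3185]
pin top sd f [ 0.5062 -0.3358]
collar? drv [ 0.4683 -0.3356]
drv sd [ 0.4678 -0.3402]
plug [ 0.4186 -0.3542]
plug sd [ 0.4153 -0.3593]
block a [ 0.3775 -0.333 ]
block b [ 0.5385 -0.2798]
block c [ 0.5578 -0.3375]
block d [ 0.3979 -0.3914]
block sd l [ 0.3784 -0.3378]
block sd f [ 0.399  -0.3941]
block sd r [ 0.556  -0.3422]
```

Call:
{"name": "jog_arm", "arguments": {
  "rows": [
    {"tx": -0.89, "ty": -0.95, "tz": 0.06},
    {"tx": -0.89, "ty": -0.95, "tz": 0.06},
    {"tx": -0.89, "ty": -0.95, "tz": 0.06},
    {"tx": -0.89, "ty": -0.95, "tz": 0.06},
    {"tx": -0.89, "ty": -0.95, "tz": 0.06},
    {"tx": -0.89, "ty": -0.95, "tz": 0.06},
    {"tx": -0.89, "ty": -0.95, "tz": 0.06},
    {"tx": -0.89, "ty": -0.95, "tz": 0.06},
    {"tx": -0.89, "ty": -0.95, "tz": 0.06},
    {"tx": -0.89, "ty": -0.95, "tz": 0.06},
    {"tx": -0.89, "ty": -0.95, "tz": 0.06},
    {"tx": -0.89, "ty": -0.95, "tz": 0.06},
    {"tx": -0.89, "ty": -0.95, "tz": 0.06},
    {"tx": -0.89, "ty": -0.95, "tz": 0.06},
    {"tx": -0.89, "ty": -0.95, "tz": 0.06},
    {"tx": -0.89, "ty": -0.95, "tz": 0.06},
    {"tx": -0.89, "ty": -0.95, "tz": 0.06},
    {}
  ]
}}

```text
schema error: expected keys tx, ty, tz, ax, ay, az, grip
```

Run:
```python
from h import *
c=grab('wrist','w1.png')
cv2.imwrite('pics/w1.png',cv2.convertScaleAbs(c['frame'],alpha=1.5,beta=20))
```

```text
(no output)
```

View pics/w1.png

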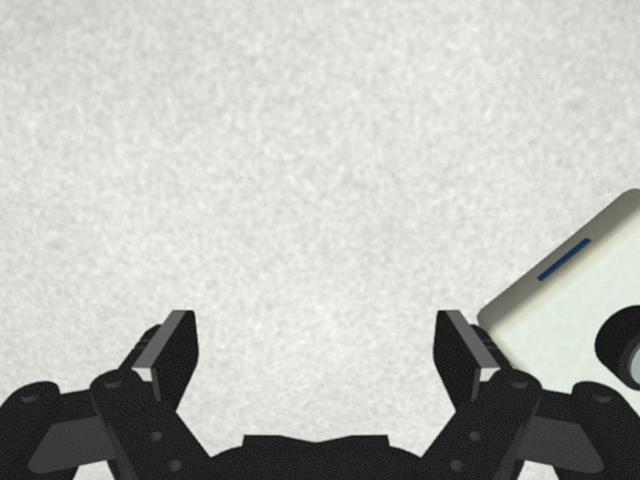

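All keys are required in every row.

Call:
{"name": "jog_arm", "arguments": {
  "rows": [
    {"tx": -0.89, "ty": -0.95, "tz": 0.06, "ax": 0, "ay": 0, "az": 0, "grip": 100},
    {"tx": -0.89, "ty": -0.95, "tz": 0.06, "ax": 0, "ay": 0, "az": 0, "grip": 100},
    {"tx": -0.89, "ty": -0.95, "tz": 0.06, "ax": 0, "ay": 0, "az": 0, "grip": 100},
    {"tx": -0.89, "ty": -0.95, "tz": 0.06, "ax": 0, "ay": 0, "az": 0, "grip": 100},
    {"tx": -0.89, "ty": -0.95, "tz": 0.06, "ax": 0, "ay": 0, "az": 0, "grip": 100},
    {"tx": -0.89, "ty": -0.95, "tz": 0.06, "ax": 0, "ay": 0, "az": 0, "grip": 100},
    {"tx": -0.89, "ty": -0.95, "tz": 0.06, "ax": 0, "ay": 0, "az": 0, "grip": 100},
    {"tx": -0.89, "ty": -0.95, "tz": 0.06, "ax": 0, "ay": 0, "az": 0, "grip": 100},
    {"tx": -0.89, "ty": -0.95, "tz": 0.06, "ax": 0, "ay": 0, "az": 0, "grip": 100},
    {"tx": -0.89, "ty": -0.95, "tz": 0.06, "ax": 0, "ay": 0, "az": 0, "grip": 100},
    {"tx": -0.89, "ty": -0.95, "tz": 0.06, "ax": 0, "ay": 0, "az": 0, "grip": 100},
    {"tx": -0.89, "ty": -0.95, "tz": 0.06, "ax": 0, "ay": 0, "az": 0, "grip": 100},
    {"tx": -0.89, "ty": -0.95, "tz": 0.06, "ax": 0, "ay": 0, "az": 0, "grip": 100},
    {"tx": -0.89, "ty": -0.95, "tz": 0.06, "ax": 0, "ay": 0, "az": 0, "grip": 100},
    {"tx": -0.89, "ty": -0.95, "tz": 0.06, "ax": 0, "ay": 0, "az": 0, "grip": 100},
    {"tx": -0.89, "ty": -0.95, "tz": 0.06, "ax": 0, "ay": 0, "az": 0, "grip": 100},
    {"tx": -0.89, "ty": -0.95, "tz": 0.06, "ax": 0, "ay": 0, "az": 0, "grip": 100},
    {"tx": 0, "ty": 0, "tz": 0, "ax": 0, "ay": 0, "az": 0, "grip": 100}
  ]
}}

```text
time: 2.55
position: [0.4889, 0.0625, 0.2008]
eef_rot: [-3.141, 0.001, 2.872]
wrist_force: [-0.9, 0.3, -0.3]
width: 0.0856
```

Run:
```python
from h import *
c=grab('wrist','w1.png')
cv2.imwrite('pics/w1b.png',cv2.convertScaleAbs(c['frame'],alpha=1.5,beta=20))
print(ctrl.get_state()['position'],ctrl.get_state()['eef_rot'])
np.save('w1T.npy',c['Tw'])
```

```text
[0.48806603 0.06457108 0.20069134] [-3.14158216e+00 -7.50408202e-05  2.87494467e+00]
```

View pics/w1b.png

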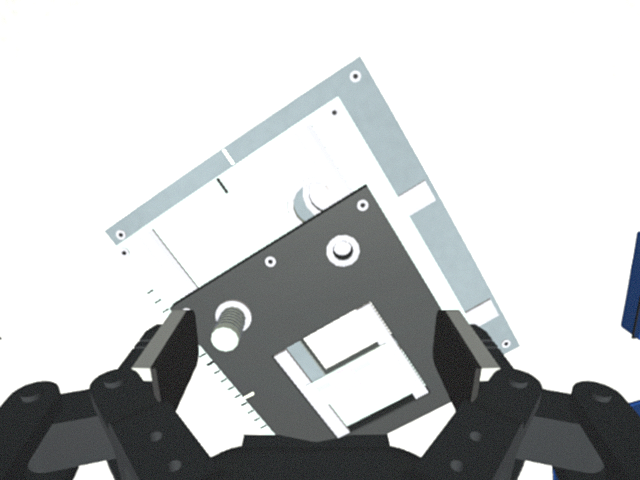

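Run:
```python
import cv2
a=cv2.imread('pics/w1.png')
cv2.imwrite('pics/w1c.png',cv2.resize(a[150:280,270:390],None,fx=5,fy=4.6,interpolation=cv2.INTER_CUBIC))
cv2.imwrite('pics/w1d.png',cv2.resize(a[165:245,280:360],None,fx=7,fy=7,interpolation=cv2.INTER_CUBIC))
```

```text
(no output)
```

View pics/w1d.png

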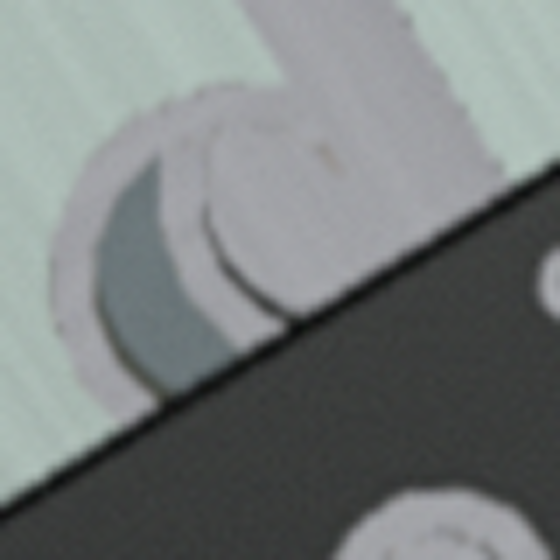

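Run:
```python
from m import *
c=grab('wrist');c['Tw']=np.load('w1T.npy')
p('hole',c,(342.5,250),.056)
k=p('knobtop',c,(225,340),.092)
p('bBL',c,(361,58),.032);p('bFL',c,(107,232),.032);p('bBR',c,(518,346),.032)
p('tBL',c,(367,186),.056);p('tFL',c,(172,306),.056)
p('idx b',c,(229,157),.032);p('idx c',c,(222,184),.044);p('idx t',c,(247,396),.056)
w=c
for n,cc in (('A',A),('B',B)): pass
```

```text
hole [0.5172 0.0774]
knobtop [ 0.5476 -0.0179]
bBL [0.3895 0.1254]
bFL [ 0.4604 -0.1027]
bBR [0.656  0.2061]
tBL [0.4753 0.1061]
tFL [ 0.5269 -0.0629]
idx b [0.431  0.0127]
idx c [0.4478 0.0041]
idx t [ 0.6232 -0.033 ]
```

Run:
```python
import cv2
a=cv2.imread('pics/w1.png')
cv2.imwrite('pics/w1e.png',cv2.resize(a[225:405,160:290],None,fx=4,fy=3.3,interpolation=cv2.INTER_CUBIC))
```

```text
(no output)
```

View pics/w1e.png

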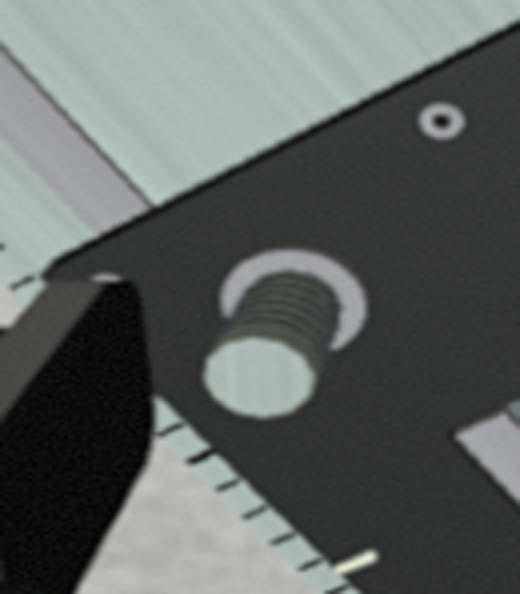

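Call:
{"name": "jog_arm", "arguments": {
  "rows": [
    {"tx": -0.88, "ty": -0.71, "tz": 0.3, "ax": 0, "ay": 0, "az": 0, "grip": 70},
    {"tx": -0.88, "ty": -0.71, "tz": 0.4, "ax": 0, "ay": 0, "az": 0, "grip": 70},
    {"tx": -0.88, "ty": -0.71, "tz": 0.4, "ax": 0, "ay": 0, "az": 0, "grip": 70},
    {"tx": 0, "ty": 0, "tz": 0.9, "ax": 0, "ay": 0, "az": 0, "grip": 70},
    {"tx": 0, "ty": 0, "tz": 0.9, "ax": 0, "ay": 0, "az": 0, "grip": 70},
    {"tx": 0, "ty": 0, "tz": 0.9, "ax": 0, "ay": 0, "az": 0, "grip": 70},
    {"tx": 0, "ty": 0, "tz": 0.8, "ax": 0, "ay": 0, "az": 0, "grip": 70},
    {"tx": 0, "ty": 0, "tz": 0, "ax": 0, "ay": 0, "az": 0, "grip": 70}
  ]
}}

```text
time: 3.75
position: [0.5461, -0.0153, 0.0612]
eef_rot: [-3.141, -0.004, 2.88]
wrist_force: [0.2, 0.2, 1.0]
width: 0.0595
```

Run:
```python
from h import *
c=grab('wrist','w2.png')
```

```text
(no output)
```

View pics/w2.png

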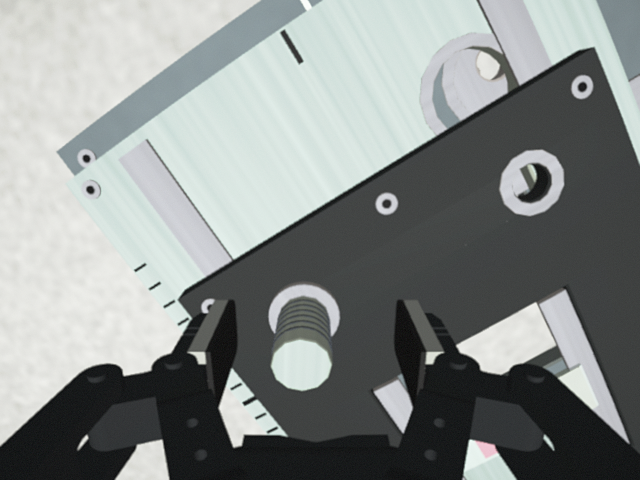

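Run:
```python
import cv2
a=cv2.imread('pics/w2.png')
cv2.imwrite('pics/w2c.png',cv2.resize(a[20:145,410:560],None,fx=5,fy=4.7,interpolation=cv2.INTER_CUBIC))
```

```text
(no output)
```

View pics/w2c.png

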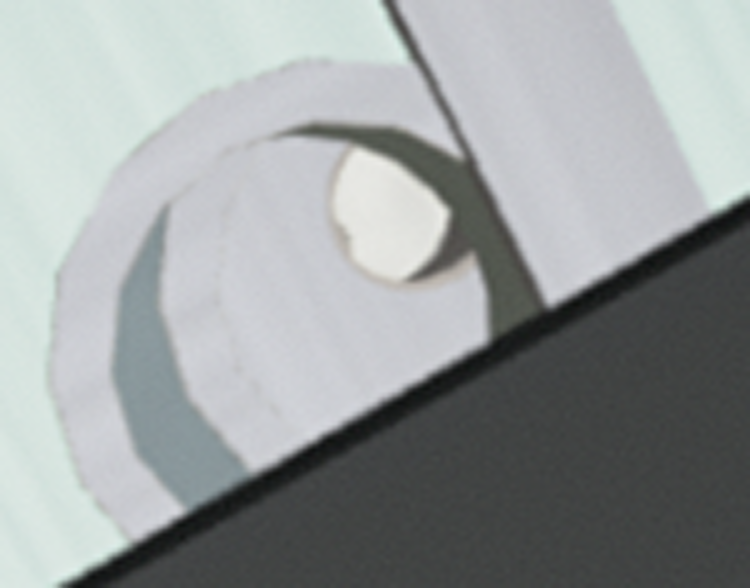

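```bash
cat > cal.py <<'E'
from m import *
from scipy.optimize import least_squares
def circ(c,pts,z,r):
    P=np.array([onz(c,q,z)[:2] for q in pts])
    f=lambda v:np.hypot(P[:,0]-v[0],P[:,1]-v[1])-(r if r else v[2])
    s=least_squares(f,list(P.mean(0))+([] if r else [.007]));print('circle',s.x,'res mm',s.fun*1e3);return s.x
S5=lambda u,v:(410+(u+.5)/5-.5,20+(v+.5)/4.7-.5)
E
python3 - <<'E'
from cal import *
c=grab('wrist')
print(c['Tw'][:3,3],ctrl.get_state()['position'],ctrl.get_state()['eef_rot'])
c1=[S5(*q) for q in [(330,200),(335,230),(352,258),(380,282),(405,288),(440,285),(475,263),(338,170),(350,152)]]
circ(c,c1,.022,.007);circ(c,c1,.022,None)
# base opening at z .032: inner rim
b=[S5(*q) for q in [(165,200),(160,300),(182,390),(245,470)]]
circ(c,b,.032,.017)
b=[S5(*q) for q in [(220,210),(215,310),(260,400),(285,440)]]
circ(c,b,.022,.017)
circ(c,[S5(*q) for q in [(165,200),(135,235),(115,370),(140,450),(190,508)]],.044,.017)
circ(c,[S5(*q) for q in [(165,200),(120,280),(113,360),(140,450),(190,508)]],.034,.017)
p('tophole ring',c,(532,183),.056); p('knobtop',c,(301,364),.092)
p('idx b',c,(305,2),.032);p('idx c near',c,(284,32),.044);p('idx c far',c,(300,62),.044)
E
```

```text
[0.4742 0.0052 0.2068] [ 0.5485 -0.0162  0.0639] [3.1406 0.002  2.8786]
circle [0.475  0.0837] res mm [ 0.2744 -0.0742 -0.3476 -0.072   0.0436  0.4097  0.6773  0.446   0.4833]
circle [0.4745 0.0845 0.0077] res mm [ 0.1491 -0.0054 -0.1784  0.0338  0.0053  0.0842 -0.0448  0.0606 -0.1045]
circle [0.4803 0.074 ] res mm [ 0.7744 -0.6468 -0.4489  0.6686]
circle [0.4805 0.0821] res mm [ 0.3435 -0.2668 -0.5711  0.6541]
circle [0.483  0.0666] res mm [-0.1362  0.2949 -0.2033 -0.0341  0.1229]
circle [0.4836 0.0692] res mm [ 0.1965  0.0484 -0.2595 -0.1108  0.2784]
tophole ring [0.5207 0.078 ]
knobtop [ 0.55   -0.0197]
idx b [0.4343 0.0122]
idx c near [0.4449 0.0016]
idx c far [0.4565 0.0045]
```

Call:
{"name": "jog_arm", "arguments": {
  "grip_force": 30,
  "rows": [
    {"tx": 0, "ty": -0.1, "tz": 0, "ax": 0, "ay": 0, "az": 0, "grip": 70},
    {"tx": 0, "ty": 0, "tz": 0, "ax": 0, "ay": 0, "az": 0, "grip": 0},
    {"tx": 0, "ty": 0, "tz": 0, "ax": 0, "ay": 0, "az": 0, "grip": 0},
    {"tx": 0, "ty": 0, "tz": 0, "ax": 0, "ay": 0, "az": 0, "grip": 0},
    {"tx": 0, "ty": 0, "tz": 0, "ax": 0, "ay": 0, "az": 0, "grip": 0},
    {"tx": 0, "ty": 0, "tz": 0, "ax": 0, "ay": 0, "az": 0, "grip": 0}
  ]
}}

```text
time: 4.7
position: [0.547, -0.0198, 0.063]
eef_rot: [3.142, 0.0, 2.878]
wrist_force: [-0.7, -1.1, 5.1]
width: 0.0187
```

Call:
{"name": "jog_arm", "arguments": {
  "rows": [
    {"tx": 0.3, "ty": -0.04, "tz": 0, "ax": 0, "ay": 0, "az": 0, "grip": 0},
    {"tx": 0.3, "ty": -0.04, "tz": 0, "ax": 0, "ay": 0, "az": 0, "grip": 0},
    {"tx": 0.3, "ty": -0.04, "tz": 0, "ax": 0, "ay": 0, "az": 0, "grip": 0},
    {"tx": 0.3, "ty": -0.04, "tz": 0, "ax": 0, "ay": 0, "az": 0, "grip": 0},
    {"tx": 0.29, "ty": -0.04, "tz": 0, "ax": 0, "ay": 0, "az": 0, "grip": 0},
    {"tx": 0, "ty": 0, "tz": 0, "ax": 0, "ay": 0, "az": 0, "grip": 0},
    {"tx": 0, "ty": 0, "tz": 0, "ax": 0, "ay": 0, "az": 0, "grip": 0}
  ]
}}

```text
time: 5.58
position: [0.5005, -0.0133, 0.063]
eef_rot: [3.141, -0.003, 2.878]
wrist_force: [-2.0, -0.2, 9.9]
width: 0.0193
```

Run:
```python
from h import *
c=grab('wrist','w3.png')
```

```text
(no output)
```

View pics/w3.png

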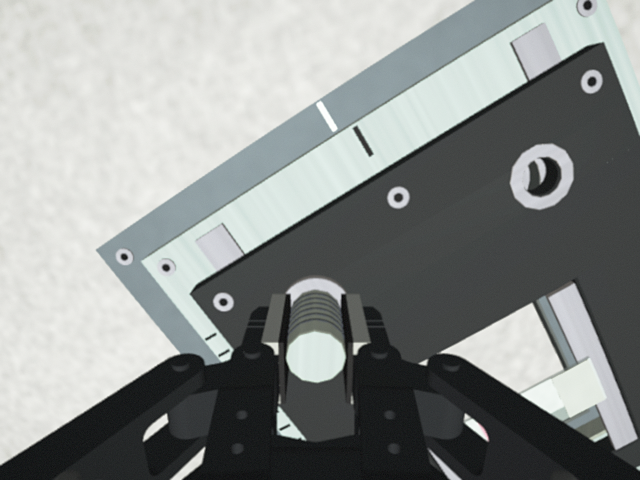

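Run:
```python
from cal import *
a=cv2.imread('pics/w3.png')
cv2.imwrite('pics/w3c.png',cv2.resize(a[130:225,495:590],None,fx=6,fy=6,interpolation=cv2.INTER_CUBIC))
c=grab('wrist')
b1=p('idx b',c,(334,131),.032);b0=p('idx b0',c,(319,101),.032);c1=p('idx c near',c,(356,126),.044);c2=p('idx c far',c,(371,157),.044)
p('hole',c,(542,176),.056)
e=np.array([.954,.300]);n=np.array([-.300,.954])
print((c1-b1)[:2]@n)
s=[ctrl.get_state() for _ in range(3)];print([(x['position'],x['wrist_force']) for x in s])
```

```text
idx b [0.4369 0.0137]
idx b0 [0.4237 0.0107]
idx c near [0.4366 0.0219]
idx c far [0.4496 0.0248]
hole [0.471  0.0848]
0.007971601821927667
[(array([ 0.5005, -0.0133,  0.0629]), array([-2.6871, -0.1639, 10.0733])), (array([ 0.5005, -0.0133,  0.0629]), array([-2.6871, -0.1639, 10.0733])), (array([ 0.5005, -0.0133,  0.0629]), array([-2.6871, -0.1639, 10.0733]))]
```

View pics/w3c.png

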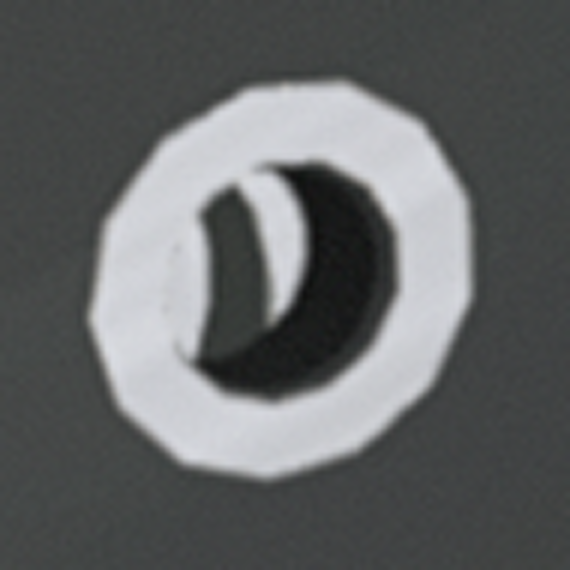

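Call:
{"name": "jog_arm", "arguments": {
  "rows": [
    {"tx": 0, "ty": 0, "tz": 0, "ax": 0, "ay": 0, "az": 0, "grip": 70},
    {"tx": 0, "ty": 0, "tz": 0, "ax": 0, "ay": 0, "az": 0, "grip": 70},
    {"tx": 0, "ty": 0, "tz": 0, "ax": 0, "ay": 0, "az": 0, "grip": 70},
    {"tx": 0, "ty": 0, "tz": -0.9, "ax": 0, "ay": 0, "az": 0, "grip": 70},
    {"tx": 0, "ty": 0, "tz": -0.9, "ax": 0, "ay": 0, "az": 0, "grip": 70},
    {"tx": -0.25, "ty": 0.95, "tz": -0.1, "ax": 0, "ay": 0, "az": 0, "grip": 70},
    {"tx": -0.25, "ty": 0.95, "tz": -0.1, "ax": 0, "ay": 0, "az": 0, "grip": 70},
    {"tx": -0.25, "ty": 0.95, "tz": 0, "ax": 0, "ay": 0, "az": 0, "grip": 70},
    {"tx": 0, "ty": 0, "tz": 0, "ax": 0, "ay": 0, "az": 0, "grip": 70},
    {"tx": 0, "ty": 0, "tz": 0, "ax": 0, "ay": 0, "az": 0, "grip": 70}
  ]
}}

```text
time: 7.02
position: [0.5454, 0.0621, 0.1222]
eef_rot: [-3.141, -0.001, 2.877]
wrist_force: [0.1, -0.1, -0.4]
width: 0.0596
```

Run:
```python
from h import *
c=grab('wrist','w4.png');np.save('w4T.npy',c['Tw'])
```

```text
(no output)
```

View pics/w4.png

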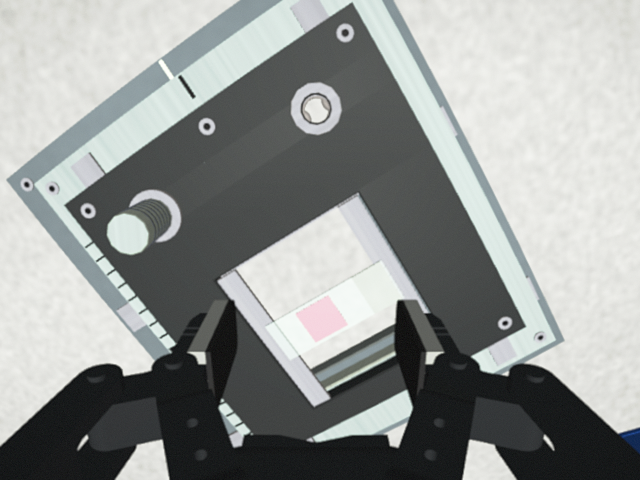

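Run:
```python
from cal import *
a=cv2.imread('pics/w4.png')
cv2.imwrite('pics/w4c.png',cv2.resize(a[75:140,285:350],None,fx=9,fy=9,interpolation=cv2.INTER_CUBIC))
c=grab('wrist');c['Tw']=np.load('w4T.npy')
print(proj(c,c['Tw'][:3,3]-np.array([0,0,.2])))
p('hole',c,(316,108.5),.056)
bFL=p('FL',c,(8,180),.032);bFR=p('FR/BR',c,(563,341),.032)
```

```text
(np.float64(315.1450371663065), np.float64(110.12996400868714))
hole [0.4711 0.0843]
FL [ 0.4594 -0.1035]
FR/BR [0.6561 0.2065]
```

View pics/w4c.png

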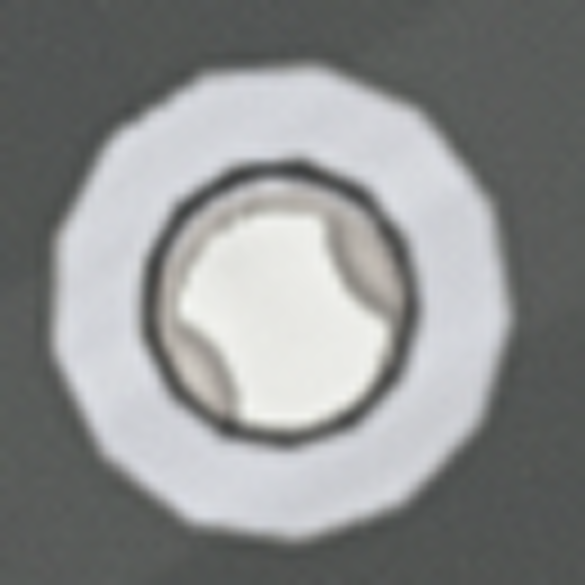

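Call:
{"name": "jog_arm", "arguments": {
  "rows": [
    {"tx": 0, "ty": 0, "tz": -0.9, "ax": 0, "ay": 0, "az": 0, "grip": 60},
    {"tx": -0.195, "ty": -0.96, "tz": -0.6, "ax": 0, "ay": 0, "az": 0, "grip": 60},
    {"tx": -0.195, "ty": -0.96, "tz": -0.6, "ax": 0, "ay": 0, "az": 0, "grip": 60},
    {"tx": -0.195, "ty": -0.96, "tz": -0.3, "ax": 0, "ay": 0, "az": 0, "grip": 60},
    {"tx": -0.195, "ty": -0.96, "tz": 0, "ax": 0, "ay": 0, "az": 0, "grip": 60},
    {"tx": -0.195, "ty": -0.96, "tz": 0, "ax": 0, "ay": 0, "az": 0, "grip": 60},
    {"tx": -0.195, "ty": -0.96, "tz": 0, "ax": 0, "ay": 0, "az": 0, "grip": 60},
    {"tx": -0.195, "ty": -0.96, "tz": 0, "ax": 0, "ay": 0, "az": 0, "grip": 60},
    {"tx": -0.195, "ty": -0.96, "tz": 0, "ax": 0, "ay": 0, "az": 0, "grip": 60},
    {"tx": -0.195, "ty": -0.96, "tz": 0, "ax": 0, "ay": 0, "az": 0, "grip": 60},
    {"tx": -0.195, "ty": -0.96, "tz": 0, "ax": 0, "ay": 0, "az": 0, "grip": 60},
    {"tx": -0.195, "ty": -0.96, "tz": 0, "ax": 0, "ay": 0, "az": 0, "grip": 60},
    {"tx": -0.195, "ty": -0.96, "tz": 0, "ax": 0, "ay": 0, "az": 0, "grip": 60},
    {"tx": -0.195, "ty": -0.96, "tz": 0, "ax": 0, "ay": 0, "az": 0, "grip": 60}
  ]
}}

```text
time: 8.98
position: [0.5212, -0.3197, 0.1946]
eef_rot: [3.141, -0.0, 2.877]
wrist_force: [0.1, -0.5, -0.7]
width: 0.0511
```

Call:
{"name": "jog_arm", "arguments": {
  "rows": [
    {"tx": 0, "ty": 0, "tz": 0, "ax": 0, "ay": 0, "az": 1, "grip": 60},
    {"tx": 0, "ty": 0, "tz": 0, "ax": 0, "ay": 0, "az": 1, "grip": 60},
    {"tx": 0, "ty": 0, "tz": 0, "ax": 0, "ay": 0, "az": 1, "grip": 60},
    {"tx": 0, "ty": 0, "tz": 0, "ax": 0, "ay": 0, "az": 1, "grip": 60},
    {"tx": 0, "ty": 0, "tz": 0, "ax": 0, "ay": 0, "az": 1, "grip": 60},
    {"tx": 0, "ty": 0, "tz": 0, "ax": 0, "ay": 0, "az": 1, "grip": 60},
    {"tx": 0, "ty": 0, "tz": 0, "ax": 0, "ay": 0, "az": 1, "grip": 60},
    {"tx": 0, "ty": 0, "tz": 0, "ax": 0, "ay": 0, "az": 1, "grip": 60},
    {"tx": 0, "ty": 0, "tz": 0, "ax": 0, "ay": 0, "az": 1, "grip": 60},
    {"tx": 0, "ty": 0, "tz": 0, "ax": 0, "ay": 0, "az": 1, "grip": 60},
    {"tx": 0, "ty": 0, "tz": 0, "ax": 0, "ay": 0, "az": 1, "grip": 60},
    {"tx": 0, "ty": 0, "tz": 0, "ax": 0, "ay": 0, "az": 1, "grip": 60},
    {"tx": 0, "ty": 0, "tz": 0, "ax": 0, "ay": 0, "az": 1, "grip": 60},
    {"tx": 0, "ty": 0, "tz": 0, "ax": 0, "ay": 0, "az": 1, "grip": 60},
    {"tx": 0, "ty": 0, "tz": 0, "ax": 0, "ay": 0, "az": 1, "grip": 60},
    {"tx": 0, "ty": 0, "tz": 0, "ax": 0, "ay": 0, "az": 1, "grip": 60},
    {"tx": 0, "ty": 0, "tz": 0, "ax": 0, "ay": 0, "az": 1, "grip": 60},
    {"tx": 0, "ty": 0, "tz": 0, "ax": 0, "ay": 0, "az": 1, "grip": 60},
    {"tx": 0, "ty": 0, "tz": 0, "ax": 0, "ay": 0, "az": 1, "grip": 60},
    {"tx": 0, "ty": 0, "tz": 0, "ax": 0, "ay": 0, "az": 1, "grip": 60}
  ]
}}

```text
time: 11.48
position: [0.5214, -0.3186, 0.1947]
eef_rot: [-3.141, -0.0, 0.779]
wrist_force: [0.3, 0.1, -0.5]
width: 0.0512
```

Call:
{"name": "jog_arm", "arguments": {
  "rows": [
    {"tx": 0, "ty": 0, "tz": 0, "ax": 0, "ay": 0, "az": 1, "grip": 60},
    {"tx": 0, "ty": 0, "tz": 0, "ax": 0, "ay": 0, "az": 1, "grip": 60},
    {"tx": 0, "ty": 0, "tz": 0, "ax": 0, "ay": 0, "az": 0.4, "grip": 60},
    {"tx": 0, "ty": 0, "tz": 0, "ax": 0, "ay": 0, "az": 0, "grip": 60}
  ]
}}

```text
time: 11.98
position: [0.5217, -0.3185, 0.1946]
eef_rot: [-3.141, 0.0, 0.533]
wrist_force: [0.2, 0.1, -1.0]
width: 0.051
```

Run:
```python
from h import *
c=grab('wrist','w5.png');np.save('w5T.npy',c['Tw']);print(ctrl.get_state())
```

```text
{'time': 12.025, 'joints': array([-0.2279627 ,  0.5847771 ,  1.03804058,  1.77340915, -0.5589175 ,
        1.11278452, -0.04073031]), 'joint_velocities': array([ 0.00264341, -0.00318242, -0.00420963, -0.00107135, -0.00126122,
       -0.00012961, -0.00079052]), 'joint_torque': array([-5.29736350e-02, -4.02312648e+01,  1.25616047e+01, -1.98890609e+01,
        7.57023110e-03,  4.21830933e-03, -1.45401913e-02]), 'position': array([ 0.52176091, -0.31844472,  0.19460027]), 'eef_rot': array([-3.14129694e+00, -3.08804765e-05,  5.32770460e-01]), 'wrist_force': array([ 0.29149826, -0.0380616 ,  0.6237586 ]), 'ft_torque': array([ 0.02594152,  0.02114514, -0.00674855]), 'width': 0.05110701542518715}
```

View pics/w5.png

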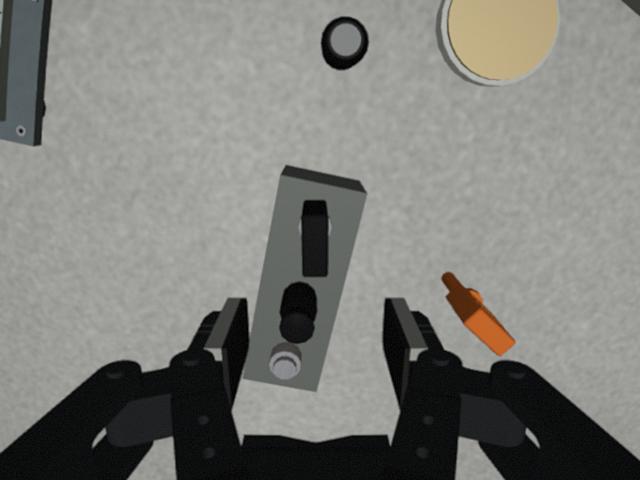

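Run:
```python
from cal import *
a=cv2.imread('pics/w5.png')
cv2.imwrite('pics/w5c.png',cv2.convertScaleAbs(cv2.resize(a[180:300,260:380],None,fx=5,fy=5,interpolation=cv2.INTER_CUBIC),alpha=3))
```

```text
(no output)
```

View pics/w5c.png

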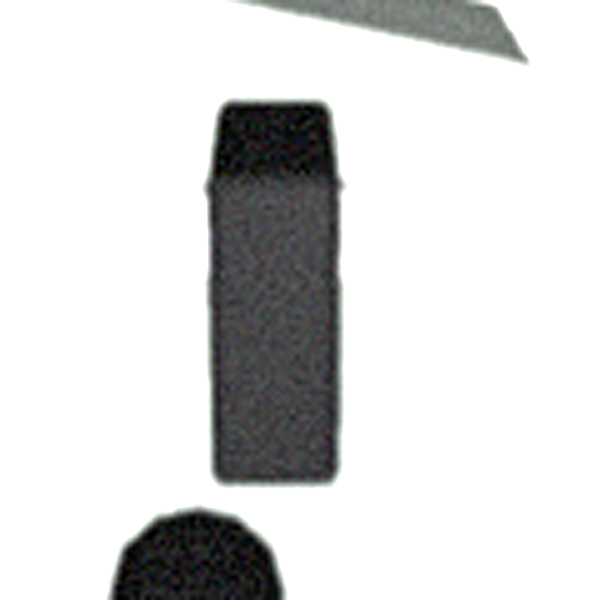

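Run:
```python
from cal import *
c=grab('wrist');c['Tw']=np.load('w5T.npy')
P=np.array([onz(c,(260+(u+.5)/5-.5,180+(v+.5)/5-.5),.105) for u,v in [(209,187),(342,187),(339,483),(213,483)]])
m=P.mean(0);print(P[:,:2],m)
T=Tt();print((np.linalg.inv(T)@np.append(m,1))[:3]/.03)
```

```text
[[ 0.531  -0.3015]
 [ 0.5389 -0.3149]
 [ 0.5067 -0.3339]
 [ 0.4988 -0.3206]] [ 0.5189 -0.3177  0.105 ]
[-0.0771 -0.0713  2.9903]
```

Call:
{"name": "jog_arm", "arguments": {
  "grip_force": 50,
  "rows": [
    {"tx": -0.08, "ty": -0.07, "tz": 0.9, "ax": 0, "ay": 0, "az": 0, "grip": 60},
    {"tx": 0, "ty": 0, "tz": 0.9, "ax": 0, "ay": 0, "az": 0, "grip": 60},
    {"tx": 0, "ty": 0, "tz": 0.9, "ax": 0, "ay": 0, "az": 0, "grip": 60},
    {"tx": 0, "ty": 0, "tz": 0.9, "ax": 0, "ay": 0, "az": 0, "grip": 60},
    {"tx": 0, "ty": 0, "tz": 0.72, "ax": 0, "ay": 0, "az": 0, "grip": 60},
    {"tx": 0, "ty": 0, "tz": 0, "ax": 0, "ay": 0, "az": 0, "grip": 60},
    {"tx": 0, "ty": 0, "tz": 0, "ax": 0, "ay": 0, "az": 0, "grip": 0},
    {"tx": 0, "ty": 0, "tz": 0, "ax": 0, "ay": 0, "az": 0, "grip": 0},
    {"tx": 0, "ty": 0, "tz": 0, "ax": 0, "ay": 0, "az": 0, "grip": 0},
    {"tx": 0, "ty": 0, "tz": 0, "ax": 0, "ay": 0, "az": 0, "grip": 0},
    {"tx": 0, "ty": 0, "tz": 0, "ax": 0, "ay": 0, "az": 0, "grip": 0}
  ]
}}

```text
time: 13.65
position: [0.5194, -0.3184, 0.0662]
eef_rot: [3.14, -0.001, 0.532]
wrist_force: [-1.6, 0.5, 6.2]
width: 0.015
```

Call:
{"name": "jog_arm", "arguments": {
  "rows": [
    {"tx": 0, "ty": 0, "tz": -0.5, "ax": 0, "ay": 0, "az": 0, "grip": 0},
    {"tx": 0, "ty": 0, "tz": -0.8, "ax": 0, "ay": 0, "az": 0, "grip": 0},
    {"tx": 0, "ty": 0, "tz": -0.9, "ax": 0, "ay": 0, "az": 0, "grip": 0},
    {"tx": 0, "ty": 0, "tz": -0.9, "ax": 0, "ay": 0, "az": 0, "grip": 0},
    {"tx": 0, "ty": 0, "tz": -0.9, "ax": 0, "ay": 0, "az": 0, "grip": 0},
    {"tx": 0, "ty": 0, "tz": -0.3, "ax": 0, "ay": 0, "az": 0, "grip": 0}
  ]
}}

```text
time: 14.4
position: [0.5191, -0.3182, 0.196]
eef_rot: [3.14, -0.002, 0.532]
wrist_force: [-0.6, -0.1, -0.8]
width: 0.0155
```

Call:
{"name": "jog_arm", "arguments": {
  "rows": [
    {"tx": 0.42, "ty": -0.95, "tz": 0, "ax": 0, "ay": 0, "az": 0, "grip": 0},
    {"tx": 0.42, "ty": -0.95, "tz": 0, "ax": 0, "ay": 0, "az": 0, "grip": 0},
    {"tx": 0.42, "ty": -0.95, "tz": 0, "ax": 0, "ay": 0, "az": 0, "grip": 0},
    {"tx": 0.42, "ty": -0.95, "tz": 0, "ax": 0, "ay": 0, "az": 0, "grip": 0},
    {"tx": 0.42, "ty": -0.95, "tz": 0, "ax": 0, "ay": 0, "az": 0, "grip": 0},
    {"tx": 0.42, "ty": -0.95, "tz": 0, "ax": 0, "ay": 0, "az": 0, "grip": 0},
    {"tx": 0.42, "ty": -0.95, "tz": 0, "ax": 0, "ay": 0, "az": 0, "grip": 0},
    {"tx": 0.42, "ty": -0.95, "tz": 0, "ax": 0, "ay": 0, "az": 0, "grip": 0},
    {"tx": 0.42, "ty": -0.95, "tz": 0, "ax": 0, "ay": 0, "az": 0, "grip": 0},
    {"tx": 0.42, "ty": -0.95, "tz": 0, "ax": 0, "ay": 0, "az": 0, "grip": 0},
    {"tx": 0.42, "ty": -0.95, "tz": 0, "ax": 0, "ay": 0, "az": 0, "grip": 0},
    {"tx": 0.42, "ty": -0.95, "tz": 0, "ax": 0, "ay": 0, "az": 0, "grip": 0},
    {"tx": 0.42, "ty": -0.95, "tz": 0, "ax": 0, "ay": 0, "az": 0, "grip": 0},
    {"tx": 0, "ty": 0, "tz": 0, "ax": 0, "ay": 0, "az": 0, "grip": 0},
    {"tx": 0, "ty": 0, "tz": 0, "ax": 0, "ay": 0, "az": 0, "grip": 0}
  ]
}}

```text
time: 16.27
position: [0.4716, 0.0839, 0.1939]
eef_rot: [3.142, 0.001, 0.532]
wrist_force: [-0.3, 0.2, 0.5]
width: 0.0154
```

Run:
```python
from h import *
c=grab('wrist','w6.png');np.save('w6T.npy',c['Tw']);s=ctrl.get_state();print(s['position'],s['eef_rot'],s['wrist_force'],s['width'])
```

```text
[0.47174231 0.08350549 0.19398245] [3.14154512e+00 5.04658027e-04 5.30528064e-01] [-1.49717397 -0.04051736 -1.45430278] 0.015004439146321305
```

View pics/w6.png

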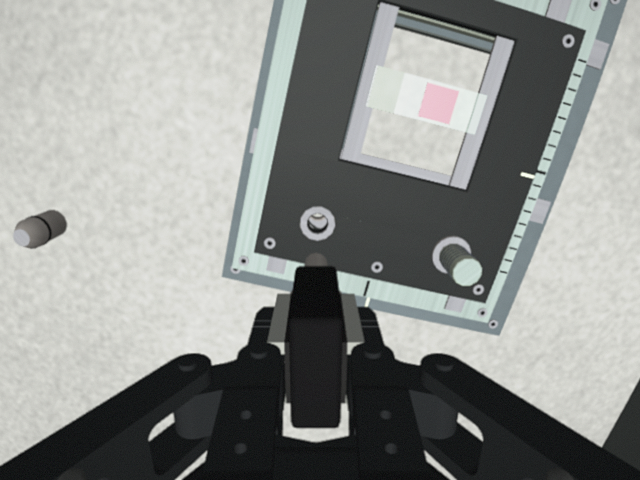

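Run:
```python
from cal import *
a=cv2.imread('pics/w6.png')
cv2.imwrite('pics/w6c.png',cv2.resize(a[190:310,260:380],None,fx=5,fy=5,interpolation=cv2.INTER_CUBIC))
c=grab('wrist');c['Tw']=np.load('w6T.npy')
h=p('hole',c,(317.5,222.5),.056);T=Tt()
print((np.linalg.inv(T)@np.append(h,1))[:3]*1e3)
z=T[2,3]+.019-.076
for dx in (0,-.006,.006): print(dx,proj(c,(T@np.array([dx,0,.057,1]))[:3]))
```

```text
hole [0.4715 0.0841]
[ -0.1298  -0.7611 138.105 ]
0 (np.float64(319.5701289888538), np.float64(263.4887612079576))
-0.006 (np.float64(319.5086498056978), np.float64(274.163626833959))
0.006 (np.float64(319.63222991237825), np.float64(252.62509648306818))
```

View pics/w6c.png

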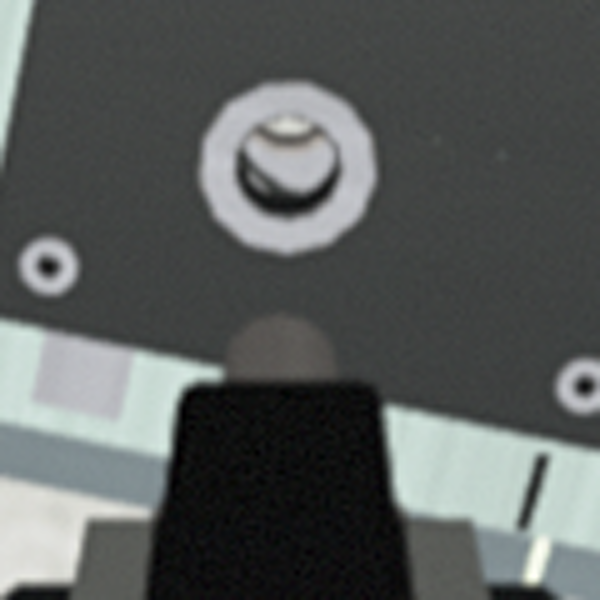

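Call:
{"name": "jog_arm", "arguments": {
  "rows": [
    {"tx": 0, "ty": 0.04, "tz": 0.8, "ax": 0, "ay": 0, "az": 0, "grip": 0},
    {"tx": 0, "ty": 0, "tz": 0.8, "ax": 0, "ay": 0, "az": 0, "grip": 0},
    {"tx": 0, "ty": 0, "tz": 0.65, "ax": 0, "ay": 0, "az": 0, "grip": 0},
    {"tx": 0, "ty": 0, "tz": 0, "ax": 0, "ay": 0, "az": 0, "grip": 0},
    {"tx": 0, "ty": 0, "tz": 0, "ax": 0, "ay": 0, "az": 0, "grip": 0}
  ]
}}

```text
time: 17.1
position: [0.4732, 0.0831, 0.1273]
eef_rot: [3.141, -0.001, 0.531]
wrist_force: [0.4, -0.1, -1.2]
width: 0.0153
```

Run:
```python
from h import *
c=grab('wrist','w7.png');np.save('w7T.npy',c['Tw']);s=ctrl.get_state();print(s['position'],s['eef_rot'],s['wrist_force'],s['width'])
a=c['frame'];cv2.imwrite('pics/w7c.png',cv2.resize(a[190:310,250:390],None,fx=5,fy=5,interpolation=cv2.INTER_CUBIC))
for n in ('scene','side'): grab(n,n+'7.png')
A=cv2.imread('pics/scene7.png');B=cv2.imread('pics/side7.png')
cv2.imwrite('pics/ab7.png',np.hstack([cv2.resize(A[190:290,290:390],None,fx=4,fy=4,interpolation=cv2.INTER_CUBIC),cv2.resize(B[170:270,265:365],None,fx=4,fy=4,interpolation=cv2.INTER_CUBIC)]))
```

```text
[0.4733588  0.08329762 0.12742521] [ 3.14125297e+00 -1.57348974e-03  5.31556095e-01] [ 0.11739433  0.23840385 -0.87194089] 0.0155704894521627
```

View pics/w7c.png

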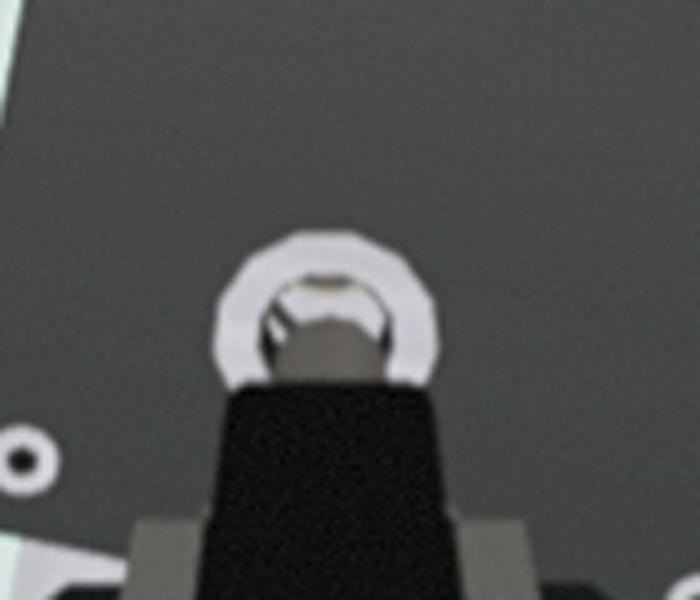

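View pics/ab7.png

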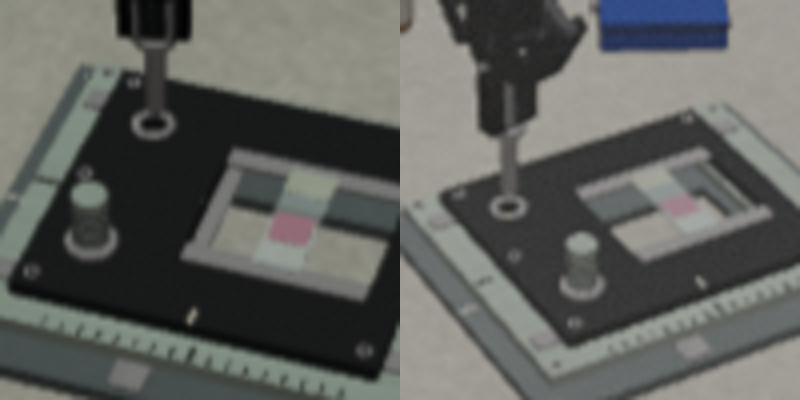

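Run:
```python
from cal import *
c=grab('wrist');T=Tt();c['Tw']=np.load('w7T.npy')
f=lambda u,v:(250+(u+.5)/5-.5,190+(v+.5)/5-.5)
inv=np.linalg.inv(T)
tl=lambda q,z:(inv@np.append(onz(c,q,z),1))[:3]*1e3
print('ring L R T',tl(f(213,335),.056),tl(f(440,335),.056),tl(f(326,230),.056))
print('hole L R T',tl(f(262,335),.056),tl(f(390,335),.056),tl(f(326,273),.056))
zt=T[2,3]-.057
print('tip L R T',tl(f(275,370),zt),tl(f(388,370),zt),tl(f(331,317),zt))
```

```text
ring L R T [ -1.3043 -13.7494  70.9842] [-1.309  11.471  70.9808] [10.8958 -1.1828 70.9933]
hole L R T [-1.3035 -8.3036 70.9834] [-1.3061  5.9152 70.9816] [ 5.9476 -1.1873 70.9889]
tip L R T [-0.0902 -6.4902 57.0008] [-0.0925  5.3092 56.9992] [ 5.7772 -0.6415 57.0052]
```

Call:
{"name": "jog_arm", "arguments": {
  "rows": [
    {"tx": -0.03, "ty": -0.01, "tz": 0.2, "ax": 0, "ay": 0, "az": 0, "grip": 0},
    {"tx": 0, "ty": 0, "tz": 0.2, "ax": 0, "ay": 0, "az": 0, "grip": 0},
    {"tx": 0, "ty": 0, "tz": 0.1, "ax": 0, "ay": 0, "az": 0, "grip": 0},
    {"tx": 0, "ty": 0, "tz": 0.1, "ax": 0, "ay": 0, "az": 0, "grip": 0}
  ]
}}

```text
time: 17.9
position: [0.4717, 0.0833, 0.1083]
eef_rot: [-3.142, 0.0, 0.532]
wrist_force: [0.2, 0.1, -1.1]
width: 0.0153
```

Call:
{"name": "jog_arm", "arguments": {
  "rows": [
    {"tx": 0, "ty": 0, "tz": 0.1, "ax": 0, "ay": 0, "az": 0, "grip": 0},
    {"tx": 0, "ty": 0, "tz": 0.1, "ax": 0, "ay": 0, "az": 0, "grip": 0},
    {"tx": 0, "ty": 0, "tz": 0, "ax": 0, "ay": 0, "az": 0, "grip": 0}
  ]
}}

```text
time: 18.27
position: [0.4716, 0.0833, 0.1024]
eef_rot: [-3.141, 0.0, 0.532]
wrist_force: [-0.4, 1.0, -0.5]
width: 0.0154
```

Call:
{"name": "jog_arm", "arguments": {
  "rows": [
    {"tx": 0, "ty": 0, "tz": 0.15, "ax": 0, "ay": 0, "az": 0, "grip": 0},
    {"tx": 0, "ty": 0, "tz": 0.15, "ax": 0, "ay": 0, "az": 0, "grip": 0},
    {"tx": 0, "ty": 0, "tz": 0.15, "ax": 0, "ay": 0, "az": 0, "grip": 0},
    {"tx": 0, "ty": 0, "tz": 0.15, "ax": 0, "ay": 0, "az": 0, "grip": 0},
    {"tx": 0, "ty": 0, "tz": 0, "ax": 0, "ay": 0, "az": 0, "grip": 0}
  ]
}}

```text
time: 18.9
position: [0.4714, 0.0833, 0.0842]
eef_rot: [-3.141, 0.001, 0.532]
wrist_force: [0.1, -0.0, -0.7]
width: 0.0152
```

Call:
{"name": "jog_arm", "arguments": {
  "rows": [
    {"tx": 0, "ty": 0, "tz": 0.07, "ax": 0, "ay": 0, "az": 0, "grip": 0},
    {"tx": 0, "ty": 0, "tz": 0.07, "ax": 0, "ay": 0, "az": 0, "grip": 0},
    {"tx": 0, "ty": 0, "tz": 0, "ax": 0, "ay": 0, "az": 0, "grip": 0}
  ]
}}

```text
time: 19.27
position: [0.4716, 0.0834, 0.0803]
eef_rot: [-3.141, 0.0, 0.532]
wrist_force: [-0.1, -0.1, -1.0]
width: 0.0156
```

Call:
{"name": "jog_arm", "arguments": {
  "rows": [
    {"tx": 0, "ty": 0, "tz": 0.05, "ax": 0, "ay": 0, "az": 0, "grip": 0},
    {"tx": 0, "ty": 0, "tz": 0.05, "ax": 0, "ay": 0, "az": 0, "grip": 0},
    {"tx": 0, "ty": 0, "tz": 0, "ax": 0, "ay": 0, "az": 0, "grip": 0}
  ]
}}

```text
time: 19.65
position: [0.4718, 0.0832, 0.0773]
eef_rot: [3.141, -0.0, 0.532]
wrist_force: [-0.4, 0.1, -1.3]
width: 0.0155
```

Call:
{"name": "jog_arm", "arguments": {
  "rows": [
    {"tx": 0, "ty": 0, "tz": 0.03, "ax": 0, "ay": 0, "az": 0, "grip": 0},
    {"tx": 0, "ty": 0, "tz": 0.03, "ax": 0, "ay": 0, "az": 0, "grip": 0},
    {"tx": 0, "ty": 0, "tz": 0, "ax": 0, "ay": 0, "az": 0, "grip": 0}
  ]
}}

```text
time: 20.02
position: [0.4717, 0.0832, 0.0755]
eef_rot: [3.141, -0.0, 0.532]
wrist_force: [0.9, -0.6, -1.2]
width: 0.0154
```

Call:
{"name": "jog_arm", "arguments": {
  "rows": [
    {"tx": 0, "ty": 0, "tz": 0.04, "ax": 0, "ay": 0, "az": 0, "grip": 0},
    {"tx": 0, "ty": 0, "tz": 0.04, "ax": 0, "ay": 0, "az": 0, "grip": 0},
    {"tx": 0, "ty": 0, "tz": 0, "ax": 0, "ay": 0, "az": 0, "grip": 0}
  ]
}}

```text
time: 20.4
position: [0.4718, 0.0833, 0.0731]
eef_rot: [3.141, -0.0, 0.532]
wrist_force: [0.9, -1.3, -1.2]
width: 0.0154
```

Call:
{"name": "jog_arm", "arguments": {
  "rows": [
    {"tx": 0, "ty": 0, "tz": 0.04, "ax": 0, "ay": 0, "az": 0, "grip": 0},
    {"tx": 0, "ty": 0, "tz": 0.04, "ax": 0, "ay": 0, "az": 0, "grip": 0},
    {"tx": 0, "ty": 0, "tz": 0, "ax": 0, "ay": 0, "az": 0, "grip": 0}
  ]
}}

```text
time: 20.78
position: [0.4718, 0.0833, 0.0707]
eef_rot: [3.141, -0.0, 0.532]
wrist_force: [0.6, -1.0, -1.6]
width: 0.0154
```

Call:
{"name": "jog_arm", "arguments": {
  "rows": [
    {"tx": 0, "ty": 0, "tz": 0.04, "ax": 0, "ay": 0, "az": 0, "grip": 0},
    {"tx": 0, "ty": 0, "tz": 0.04, "ax": 0, "ay": 0, "az": 0, "grip": 0},
    {"tx": 0, "ty": 0, "tz": 0, "ax": 0, "ay": 0, "az": 0, "grip": 0}
  ]
}}

```text
time: 21.15
position: [0.4717, 0.0833, 0.0683]
eef_rot: [3.141, -0.0, 0.532]
wrist_force: [1.1, -1.5, -2.2]
width: 0.0157
```

Call:
{"name": "jog_arm", "arguments": {
  "rows": [
    {"tx": 0, "ty": 0, "tz": 0.03, "ax": 0, "ay": 0, "az": 0, "grip": 0},
    {"tx": 0, "ty": 0, "tz": 0.02, "ax": 0, "ay": 0, "az": 0, "grip": 0},
    {"tx": 0, "ty": 0, "tz": 0, "ax": 0, "ay": 0, "az": 0, "grip": 0}
  ]
}}

```text
time: 21.52
position: [0.4718, 0.0833, 0.0671]
eef_rot: [-3.141, -0.0, 0.532]
wrist_force: [-0.4, -1.3, 3.6]
width: 0.0155
```

Call:
{"name": "jog_arm", "arguments": {
  "rows": [
    {"tx": 0, "ty": 0, "tz": 0.03, "ax": 0, "ay": 0, "az": 0, "grip": 0},
    {"tx": 0, "ty": 0, "tz": 0, "ax": 0, "ay": 0, "az": 0, "grip": 0}
  ]
}}

```text
time: 21.78
position: [0.4725, 0.0835, 0.0671]
eef_rot: [-3.141, -0.002, 0.532]
wrist_force: [-1.7, -0.8, 13.7]
width: 0.0154
```

Run:
```python
from h import *
s=ctrl.get_state();print(s['position'],s['wrist_force'],s['width'])
for n in ('scene','side'): grab(n,n+'8.png')
A=cv2.imread('pics/scene8.png');B=cv2.imread('pics/side8.png')
cv2.imwrite('pics/ab8.png',np.hstack([cv2.resize(A[200:260,290:370],None,fx=5,fy=5,interpolation=cv2.INTER_CUBIC),cv2.resize(B[190:250,260:340],None,fx=5,fy=5,interpolation=cv2.INTER_CUBIC)]))
```

```text
[0.47248772 0.08352045 0.06706594] [-1.69894363 -0.79211412 13.73913499] 0.015410293914665064
```

View pics/ab8.png

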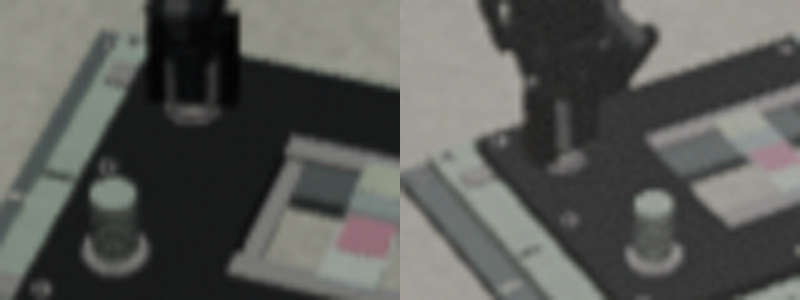

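Call:
{"name": "jog_arm", "arguments": {
  "rows": [
    {"tx": 0, "ty": 0, "tz": 0.015, "ax": 0, "ay": 0, "az": 0, "grip": 0},
    {"tx": 0, "ty": 0, "tz": 0, "ax": 0, "ay": 0, "az": 0, "grip": 0},
    {"tx": 0, "ty": 0, "tz": 0, "ax": 0, "ay": 0, "az": 0, "grip": 0}
  ]
}}

```text
time: 22.25
position: [0.4729, 0.0836, 0.067]
eef_rot: [-3.14, -0.003, 0.532]
wrist_force: [-2.5, -0.2, 16.8]
width: 0.0154
```

Run:
```python
from h import *
c=grab('wrist','w9.png');print(ctrl.get_state()['position'])
```

```text
[0.47284655 0.08359508 0.06704806]
```

View pics/w9.png

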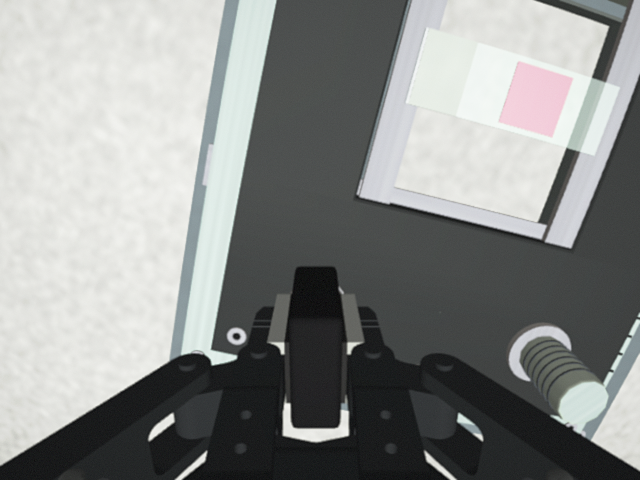

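Call:
{"name": "jog_arm", "arguments": {
  "rows": [
    {"tx": 0, "ty": 0, "tz": -0.04, "ax": 0, "ay": 0, "az": 0, "grip": 0},
    {"tx": 0, "ty": 0, "tz": 0, "ax": 0, "ay": 0, "az": 0, "grip": 0},
    {"tx": 0, "ty": 0, "tz": 0, "ax": 0, "ay": 0, "az": 0, "grip": 60},
    {"tx": 0, "ty": 0, "tz": 0, "ax": 0, "ay": 0, "az": 0, "grip": 60},
    {"tx": 0, "ty": 0, "tz": 0, "ax": 0, "ay": 0, "az": 0, "grip": 60},
    {"tx": 0, "ty": 0, "tz": 0, "ax": 0, "ay": 0, "az": 0, "grip": 60},
    {"tx": 0, "ty": 0, "tz": -0.5, "ax": 0, "ay": 0, "az": 0, "grip": 60},
    {"tx": 0, "ty": 0, "tz": -0.9, "ax": 0, "ay": 0, "az": 0, "grip": 60},
    {"tx": 0, "ty": 0, "tz": -0.9, "ax": 0, "ay": 0, "az": 0, "grip": 60},
    {"tx": 0, "ty": 0, "tz": -0.9, "ax": 0, "ay": 0, "az": 0, "grip": 60},
    {"tx": 0, "ty": 0, "tz": -0.9, "ax": 0, "ay": 0, "az": 0, "grip": 60},
    {"tx": -0.5, "ty": 0, "tz": -0.9, "ax": 0, "ay": 0, "az": 0, "grip": 60},
    {"tx": 0, "ty": 0, "tz": 0, "ax": 0, "ay": 0, "az": 0, "grip": 60}
  ]
}}

```text
time: 23.92
position: [0.4594, 0.0753, 0.2187]
eef_rot: [-3.14, -0.005, 0.531]
wrist_force: [-0.1, -0.2, -0.1]
width: 0.0516
```

Run:
```python
from h import *
c=grab('wrist','wa.png');np.save('waT.npy',c['Tw'])
for n in ('scene','side'): grab(n,n+'a.png')
A=cv2.imread('pics/scenea.png');B=cv2.imread('pics/sidea.png')
f=lambda X:cv2.convertScaleAbs(cv2.resize(X,None,fx=6.5,fy=6.5,interpolation=cv2.INTER_CUBIC),alpha=1.6)
cv2.imwrite('pics/aba.png',np.hstack([f(A[190:270,295:355]),f(B[180:260,270:330])]))
```

```text
(no output)
```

View pics/aba.png

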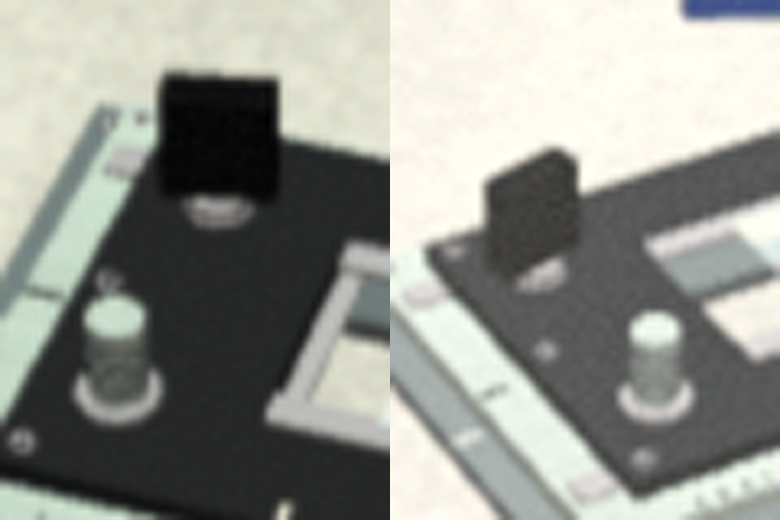

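View pics/wa.png

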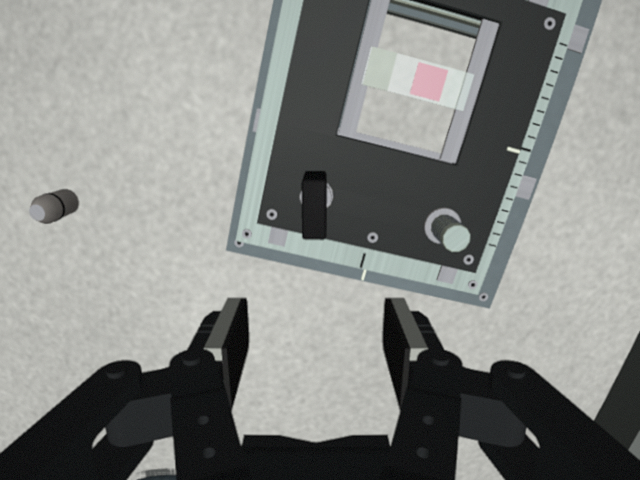

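Run:
```python
import cv2,numpy as np
A=cv2.imread('pics/scenea.png');B=cv2.imread('pics/sidea.png')
f=lambda X:cv2.convertScaleAbs(cv2.resize(X,None,fx=10,fy=10,interpolation=cv2.INTER_CUBIC),alpha=4)
cv2.imwrite('pics/abb.png',np.hstack([f(A[198:228,315:345]),f(B[200:230,280:310])]))
```

```text
(no output)
```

View pics/abb.png

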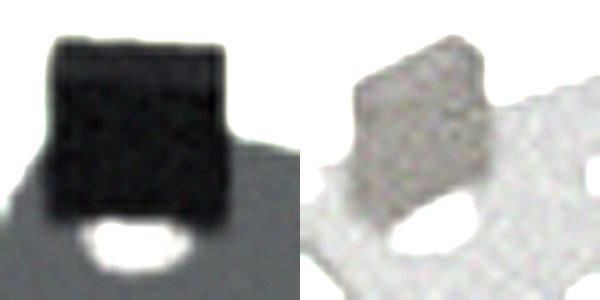

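Run:
```python
from cal import *
def tri(a,b):
    o1,d1=ray(A,a);o2,d2=ray(B,b);d1/=np.linalg.norm(d1);d2/=np.linalg.norm(d2)
    t=np.linalg.lstsq(np.c_[d1,-d2],o2-o1,rcond=None)[0];P=o1+t[0]*d1;Q=o2+t[1]*d2
    return (P+Q)/2,np.linalg.norm(P-Q)*1e3
g=lambda u,v,x,y,s:(x+(u+.5)/s-.5,y+(v+.5)/s-.5)
print('BL',tri(g(58,40,315,198,10),g(57,88,280,200,10)))
print('BR',tri(g(215,48,315,198,10),g(155,38,280,200,10)))
print('knob',tri(g(114,315,295,190,6.5),g(266,330,270,180,6.5)))
print('knobring/base',tri(g(118,385,295,190,6.5),g(265,395,270,180,6.5)))
c=grab('wrist');c['Tw']=np.load('waT.npy')
print(onz(c,(314,235),.106))
```

```text
BL (array([0.455 , 0.0786, 0.1046]), np.float64(4.300244242734708))
BR (array([0.4844, 0.0963, 0.1042]), np.float64(4.6732641694761385))
knob (array([ 0.5023, -0.0135,  0.0919]), np.float64(3.3093904353292296))
knobring/base (array([ 0.5018, -0.0124,  0.0594]), np.float64(3.630240406107557))
[0.4572 0.0773 0.106 ]
```

Run:
```python
from h import *
print(ctrl.get_state()['wrist_force'],ctrl.job_done())
```

```text
the job is handed in; nothing more can be done
[-0.50029925  0.97394409  0.23467184] None
```

The transport pin is in place, and I handed the job in at about 24 s; the hand-in gives no verdict.

- **Parking:** I slid the stage by its knob so that the top hole sat over the catch hole, which the wrist camera could see. By the wrist camera this is about 9 mm from the nominal parking point, against the 13 mm limit.
- **Pin insertion:** I took the pin from the accessory block and lowered it gently through the plates. It met a firm stop at the expected height, with a measured force of up to 17 N against the 35 N limit. I then let it go and backed the arm away.

**Last checks:**
- The two fixed cameras put the top of the handle at about 104.5 mm. Home is 106 mm, and a knob of known height read within 0.1 mm, so the collar is home within the measuring error.
- The pin looks upright, and nothing else appeared moved in the last pictures. I judged both by eye and did not measure them.

**What disagreed or was not confirmed:**
- The fixed cameras disagreed with each other by 4–5 mm in y, so I relied on measurements within single wrist pictures. Mixing the fixed-camera average with a wrist reading put the hole about 12.6 mm from parking, just inside the limit. I trusted the 9 mm figure.
- I did not clearly feel the 2 to 8 N plunger resistance as a separate step. I saw only a 3.6 N reading just before the firm stop.

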